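# Sort anti-vibration mounts by squeezing

## Task

Check the three rubber anti-vibration mounts for the magnetometer's drive head: squeeze each one gently across its two rubber cheeks to feel whether it is still springy or has gone hard. Stand the springy ones upright in the aluminium tray with the cross ribs and the hardened ones upright in the tray without ribs, flat on the tray's floor, clear of ribs and rims, setting them down gently and leaving everything else on the bench where it is.

Things in the scene. Friction and masses are not known exactly. Their poses are not given: they have to be found in the camera images.
- mount_a_centre (a point): middle of the rubber of one of three look-alike mounts, half-way up, 29 mm above its underside; z up, x from cheek to cheek: squeeze and grip along x. Springy or hard cannot be seen; any number may be either. Springy: gives 0.8 mm per newton on a finger (6 mm at 8 N). Hard: under 1 mm at 8 N. Over 20 N on a finger damages it; 6 to 10 N is ample to feel and carry it
- mount_a: the same mount at its underside centre, same axes; 190 g, upright steel web (8 mm in x, 40 in y) with a black rubber cheek on each side: 44 mm wide in x over the cheeks, cheeks 36 mm long in y, from 11 to 47 mm above the underside. Steel foot 30 x 40 x 6 mm, within the cheeks' width in x; stud and nut on top reach 64 mm
- cheek_a (a joint): how far the +x cheek of mount a is pressed in, m, 0 to 0.012 (the other cheek does not give). Let go, it comes back to 0, a springy one to 0.00003, far finer than the reading's noise
- mount_b_centre (a point): middle of the rubber of one of three look-alike mounts, half-way up, 29 mm above its underside; z up, x from cheek to cheek: squeeze and grip along x. Springy or hard cannot be seen; any number may be either. Springy: gives 0.8 mm per newton on a finger (6 mm at 8 N). Hard: under 1 mm at 8 N. Over 20 N on a finger damages it; 6 to 10 N is ample to feel and carry it
- mount_b: the same mount at its underside centre, same axes; 190 g, upright steel web (8 mm in x, 40 in y) with a black rubber cheek on each side: 44 mm wide in x over the cheeks, cheeks 36 mm long in y, from 11 to 47 mm above the underside. Steel foot 30 x 40 x 6 mm, within the cheeks' width in x; stud and nut on top reach 64 mm
- cheek_b (a joint): how far the +x cheek of mount b is pressed in, m, 0 to 0.012 (the other cheek does not give). Let go, it comes back to 0, a springy one to 0.00003, far finer than the reading's noise
- mount_c_centre (a point): middle of the rubber of one of three look-alike mounts, half-way up, 29 mm above its underside; z up, x from cheek to cheek: squeeze and grip along x. Springy or hard cannot be seen; any number may be either. Springy: gives 0.8 mm per newton on a finger (6 mm at 8 N). Hard: under 1 mm at 8 N. Over 20 N on a finger damages it; 6 to 10 N is ample to feel and carry it
- mount_c: the same mount at its underside centre, same axes; 190 g, upright steel web (8 mm in x, 40 in y) with a black rubber cheek on each side: 44 mm wide in x over the cheeks, cheeks 36 mm long in y, from 11 to 47 mm above the underside. Steel foot 30 x 40 x 6 mm, within the cheeks' width in x; stud and nut on top reach 64 mm
- cheek_c (a joint): how far the +x cheek of mount c is pressed in, m, 0 to 0.012 (the other cheek does not give). Let go, it comes back to 0, a springy one to 0.00003, far finer than the reading's noise
- ribbed_tray: shallow aluminium tray, fixed to the bench, 270 x 160 mm, x along its length; it has two low rubber cross ribs at x = -45 and +45 mm (8 mm wide, 6 mm above the floor), making three bays 82 mm long. Rim walls 4 mm thick and 12 mm high, floor 4 mm above the bench. Origin: centre of the underside. It may be on the left or the right. For springy mounts
- plain_tray: aluminium tray of the same size and make without ribs, fixed to the bench: 270 x 160 mm, x along its length, rim 4 mm thick and 12 mm high, floor 4 mm above the bench. Origin: centre of the underside. For hardened mounts
- pole_cap: conical steel pole cap, 42 mm across, 28 mm high; origin on its underside, or within it; a bystander, not to be disturbed
- vial: small glass vial with black cap, 26 mm across, 50 mm high; origin on its underside, or within it; a bystander, not to be disturbed
- wrench: steel wrench lying flat, 140 mm long, its x axis along it; origin on its underside, or within it; a bystander, not to be disturbed
- spacer_ring: brass ring lying flat, 44 mm across, 10 mm high; origin on its underside, or within it; a bystander, not to be disturbed
- dish: white porcelain dish, 80 mm across, 25 mm high; origin on its underside, or within it; a bystander, not to be disturbed
- nickel_weight: upright metal cylinder, 30 mm across, 30 mm high; origin on its underside, or within it; a bystander, not to be disturbed
Mind the look-alikes: they are no part of the job. What is shaped like the mount_c but green, orange or red is not meant.

How it is judged:
On the way:
1. a mount is squeezed between the fingers where it stands (((contact force between the fingers and mount_a above 3 N and distance of mount_a_centre from where it was at the start of the episode below 0.02 m) or (contact force between the fingers and mount_b above 3 N and distance of mount_b_centre from where it was at the start of the episode below 0.02 m) or (contact force between the fingers and mount_c above 3 N and distance of mount_c_centre from where it was at the start of the episode below 0.02 m))), for 0.2 s.
At the end, for the whole second after the job is handed in: every springy mount stands in the ribbed tray and every hardened one in the plain tray (springy: its unloaded cheek rests more than 0.015 mm in), centre within 120 mm along and 65 mm across of the tray's middle, upright within 0.08 rad, flat on the floor (centre below 37 mm over the bench), at rest (((value of joint cheek_a above 1.5e-05 m and x of mount_a_centre in the frame of ribbed_tray between -0.12 and 0.12 m and y of mount_a_centre in the frame of ribbed_tray between -0.065 and 0.065 m) or (value of joint cheek_a below 1.5e-05 m and x of mount_a_centre in the frame of plain_tray between -0.12 and 0.12 m and y of mount_a_centre in the frame of plain_tray between -0.065 and 0.065 m)) and angle between each of mount_a_centre, mount_b_centre, mount_c_centre's own z axis and vertical below 0.08 rad and height (world z) of each of mount_a_centre, mount_b_centre, mount_c_centre below 0.037 m and linear speed of each of mount_a, mount_b, mount_c below 0.02 m/s and ((value of joint cheek_b above 1.5e-05 m and x of mount_b_centre in the frame of ribbed_tray between -0.12 and 0.12 m and y of mount_b_centre in the frame of ribbed_tray between -0.065 and 0.065 m) or (value of joint cheek_b below 1.5e-05 m and x of mount_b_centre in the frame of plain_tray between -0.12 and 0.12 m and y of mount_b_centre in the frame of plain_tray between -0.065 and 0.065 m)) and ((value of joint cheek_c above 1.5e-05 m and x of mount_c_centre in the frame of ribbed_tray between -0.12 and 0.12 m and y of mount_c_centre in the frame of ribbed_tray between -0.065 and 0.065 m) or (value of joint cheek_c below 1.5e-05 m and x of mount_c_centre in the frame of plain_tray between -0.12 and 0.12 m and y of mount_c_centre in the frame of plain_tray between -0.065 and 0.065 m))); the robot touches nothing.
It fails at once if a mount is squeezed or pushed by the fingers with more than 20 N on a finger (40 N for the two fingers together) (contact force between the fingers and mount_a above 40 N or contact force between the fingers and mount_b above 40 N or contact force between the fingers and mount_c above 40 N).
It fails at once if a mount is dropped or banged into a tray (contact above 30 N) (contact force between any of mount_a, mount_b, mount_c and ribbed_tray above 30 N or contact force between any of mount_a, mount_b, mount_c and plain_tray above 30 N).
It fails at once if a bystander is moved by more than 25 mm (distance of any of pole_cap, vial, wrench, spacer_ring, dish, nickel_weight from where it was at the start of the episode above 0.025 m).
It also fails if it takes over 64 s, if anything falls off the work surface, if the arm or the gripper's body presses on something with over 40 N, if the wrist force passes 120 N, or if a joint passes its speed limit or range.

## Robot

A 6-joint arm with a two-finger parallel gripper is mounted at the origin on the work surface. World frame = base frame: x ahead of the robot, y to its left, z up, the work surface at z = 0. Lengths are in m, angles in rad, forces in N, time in s.
With the tool pointing down it reaches from about 0.25 to 0.725 m from the base axis. Payload 4 kg.
Tool frame: the origin (TCP) lies on the centre line of the jaws, within the pads' length; the fingertips stand 17 mm ahead of it and the grasp point (between the pads) lies 2 mm behind it; z points along the fingers, y is the line along which they close (so a half turn about z gives the same grasp; the last joint's range is limited). The gripper opens to 85 mm and grips with 20 to 120 N. Pads are 22 mm wide; open, the fingers measure 114 mm over their backs; the gripper's body (76 mm by 85 mm) begins 54 mm behind the grasp point. The pads swing forward as they close: fully open they stand 13 mm farther back than shut.
Start: joints at [-1.202, 0.241, 0.005, 1.335, 0, 1.571], TCP at [0.18, -0.466, 0.248] pointing down, gripper open.
Joint ranges: [-2.72, 2.72], [-1.05, 1.87], [-1.09, 1.28], [-1.99, 2.15], [-1.42, 1.44], [-3.14, 3.14]. Speed limits (rad/s): [2.79, 2.79, 3.14, 3.14, 3.14, 3.14].

## Interface

Orientations are given as a unit quaternion [x, y, z, w].
In Python, from workcell import bot, camera, get_calibration gives the robot as it stands.
- The arm moves only by the tool apply_moves, never from a script. Its argument "steps" is a list of rows, each a list of 3 entries, a list of its own where there are three numbers: the shift along the tool's x, y, z as a fraction of full scale, then the turn, a rotation vector about the tool's x, y, z as a fraction of full scale, then the opening, from 0 (shut) to 1 (fully open). A call has exactly 8 rows; each row shifts and turns the commanded pose from where the row before left it, along the tool's axes as they then stand; what a row does not reach is not made up. Full scale, the value 1, is 20 cm for a shift and pi rad for a turn. A row lasts 1/12 s, in which the tool goes at most 41.7 mm and 7.16 degrees, less where a joint would pass 70% of its speed; a pose out of reach is approached as far as the arm can. A call with a number of a shift or a turn outside -1 to 1 is refused whole. A call with a gripper value outside its range is refused whole. The fingers move at their own pace and stop on an object; the grip force is fixed at half the most. Time passes only in rows, so rows that do not move let the fingers close, or fill a call up. It gives the time, the measured TCP pose, the force, the opening and the grip force at its end, in the units of the state.
- bot.get_obs(): the state, without advancing time (a new reading comes with each control period).
- camera(name): name is "scene" or "side" or "wrist"; returns (picture, depth): 384x512x3 uint8, red, green, blue; 384x512 float32, m along the optical axis (not along the pixel's ray), 0 where there is no reading.
- get_calibration(name): a dict with "fov_y" (degrees; the focal length in pixels is half the picture's height over the tangent of half this angle, whatever the lens; pixels are square), "cx", "cy" (the principal point, pixels), "dist_coeffs" ([k1, k2, p1, p2, k3] as OpenCV has them; the pictures are not rectified), "rvec" (rotation vector, rad) and "tvec" (3), from world to camera coordinates, as OpenCV has them. Camera axes: x right, y down, z forward; pixel columns grow to the right and rows downward; lengths in m; the calibration is good to about 2 mm. A picture is of the moment at which its call begins: read the wrist's pose just before it. get_calibration takes no time and is no camera call; for the wrist camera it gives the pose at the moment of the call.
- bot.job_done(): hands the job in; it is judged then, once.
The state is a dict: "clock": time; "joint_pos": joint angles; "joint_vel": joint speeds; "tau": joint torques, N m; "eef_pos": TCP position; "tool_rot": TCP orientation; "ft_force": force on the tool from outside, world axes, zero at the start; "ft_torque": the same for the moment, N m; "grip_width": finger opening in m; "grasp_force": force on a finger pad.
Only numpy, scipy, OpenCV 4.12 (cv2) and the standard library are available. Lean on these libraries where they do the work, as an engineer would, in place of code of your own. Each camera call takes 0.05 s, during which the arm holds its last target. There are 200 camera calls.

## Working session

There is one attempt and no reset: what is moved stays moved. The work goes in short steps, Python scripts to look and compute and a tool call to move; the robot and the scene stay as the last step left them, time stands still between calls to the robot, and variables do not carry over. Pictures are saved under pics/ and viewed, at most 10 in all, crops included, and the job is handed in when it is done.

Besides the shell and the picture viewer there is one more tool, called after ">>>" in YAML: its name, and indented under it one key for each argument. apply_moves: Moves the arm, as the interface text tells. Its arguments: {"type":"object","properties":{"steps":{"type":"array"}},"required":["steps"]}

```bash
ls; mkdir -p pics; python3 - <<'E'
from workcell import bot,camera,get_calibration
import cv2,numpy as np
o=bot.get_obs();print(o)
for n in("scene","side"):
    p,d=camera(n);np.savez(f"{n}0.npz",p=p,d=d);print(n,get_calibration(n))
    cv2.imwrite(f"pics/{n}0.png",cv2.resize(p[:,:,::-1],(800,600)))
print(bot.get_obs()["clock"])
E
```

```text
pics
{'clock': 0.0, 'joint_pos': array([-1.20200337e+00,  2.41447486e-01,  3.69322135e-03,  1.33520351e+00,
        1.48994660e-05,  1.57081059e+00]), 'joint_vel': array([ 0.0017406 ,  0.00071501, -0.00015755,  0.00233849,  0.00081253,
       -0.00133403]), 'tau': array([ 4.13234156e-04, -3.72318435e+01,  2.52406597e+01,  1.69592845e-02,
       -1.35096388e-04, -8.45767147e-06]), 'eef_pos': array([ 0.18002803, -0.46580858,  0.24738387]), 'tool_rot': array([ 9.83047822e-01,  1.83346151e-01, -1.90838671e-04, -1.06376840e-03]), 'ft_force': array([-0.87156282, -0.116854  ,  1.22795516]), 'ft_torque': array([ 0.02836975, -0.03980899, -0.00453004]), 'grasp_force': 0.0, 'grip_width': 0.08536169651216188}
scene {'fov_y': 49.24832143356196, 'cx': 251.93653903974698, 'cy': 182.3066758040678, 'dist_coeffs': array([0.03218619, 0.        , 0.        , 0.        , 0.        ]), 'rvec': array([ 2.39107956,  0.64079431, -0.22751154]), 'tvec': array([-0.44234507, -0.16358793,  1.1944513 ])}
side {'fov_y': 57.1730455298821, 'cx': 253.06508052159253, 'cy': 190.7879021441561, 'dist_coeffs': array([0.03804313, 0.        , 0.        , 0.        , 0.        ]), 'rvec': array([ 0.22311785, -2.86995172,  1.16566633]), 'tvec': array([0.52253819, 0.09781973, 0.8575111 ])}
0.1
```

View pics/scene0.png

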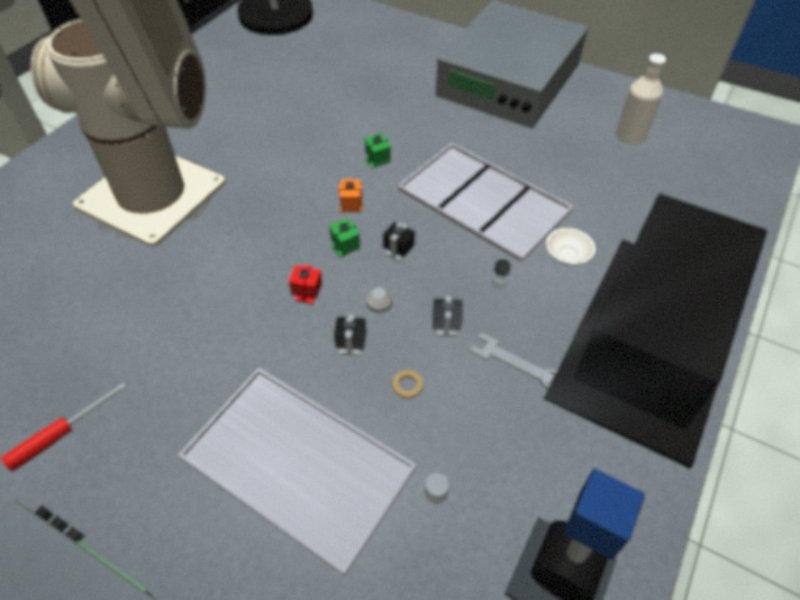

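View pics/side0.png

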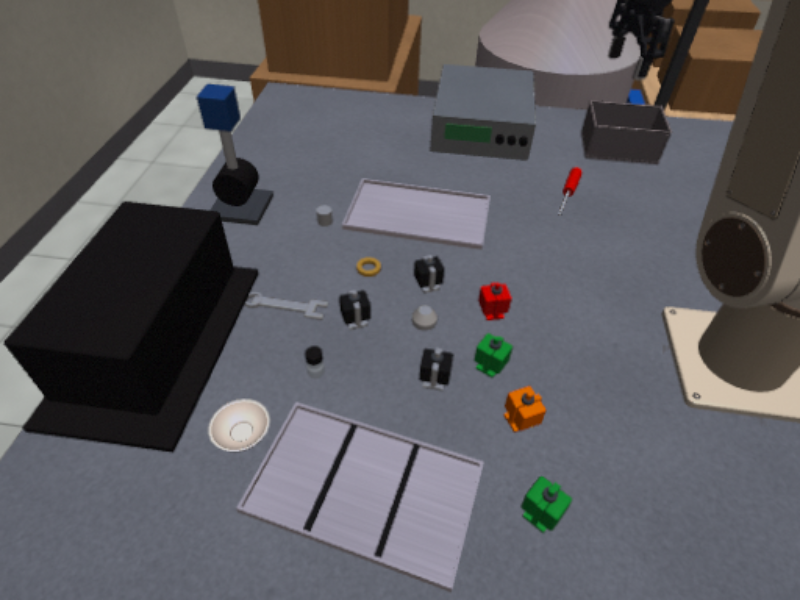

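The scene view shows the black mounts at about (398,240), (448,315) and (350,333). The ribbed tray is at (485,200), on the robot's left, and the plain tray is at (297,468), on its right. The vial, pole cap, wrench, ring, dish and weight stand around them. The side view shows the same layout. Next I'll build a fused top-down cloud from both cameras.

```bash
cat > h.py <<'E'
import numpy as np,cv2
from workcell import bot,camera,get_calibration
def K(c,h=384):
    f=h/2/np.tan(np.radians(c["fov_y"])/2);return np.array([[f,0,c["cx"]],[0,f,c["cy"]],[0,0,1]])
def cloud(d,c):
    v,u=np.mgrid[:384,:512];uv=np.stack([u,v],-1).reshape(-1,1,2).astype(float)
    n=cv2.undistortPoints(uv,K(c),c["dist_coeffs"]).reshape(-1,2);z=d.reshape(-1,1)
    X=np.hstack([n*z,z]);R=cv2.Rodrigues(c["rvec"])[0]
    return ((X-c["tvec"].ravel())@R).reshape(384,512,3)
def pix(P,c):
    return cv2.projectPoints(np.atleast_2d(P).astype(float),c["rvec"],c["tvec"],K(c),c["dist_coeffs"])[0].reshape(-1,2)
E
python3 - <<'E'
from h import *
S=1000
ims=[]
for n in("scene","side"):
    z=np.load(n+"0.npz");c=get_calibration(n);W=cloud(z["d"],c)
    ok=z["d"]>0
    for name,(u,v) in ({"A":(398,240),"B":(448,315),"C":(350,333)} if n=="scene" else {"A":(436,368),"B":(355,309),"C":(429,273)}).items():
        u,v=int(u/1.5625),int(v/1.5625)
        w=W[v-16:v+17,u-16:u+17].reshape(-1,3);p=z["p"][v-16:v+17,u-16:u+17].reshape(-1,3).astype(int)
        m=(w[:,2]>.036)&(w[:,2]<.07);t=w[m]
        bl=m&(p.max(1)<70)&(abs(w[:,2]-.047)<.006)
        print(n,name,"mid",t.mean(0).round(4),"maxz",t[:,2].max().round(4),"black",bl.sum(),cv2.minAreaRect(w[bl][:,:2].astype(np.float32)*1000))
    f=W.reshape(-1,3);p=z["p"].reshape(-1,3)
    m=(ok.reshape(-1))&(abs(f[:,2])<.1)
    im=np.zeros((600,400,3),np.uint8)  # px 1.5mm: rows -y? u=(0.65-... )
    i=((0.75-f[:,0])/.0015).astype(int);j=((0.45-f[:,1])/.0015).astype(int)
    m&=(i>=0)&(i<400)&(j>=0)&(j<600)
    im=np.zeros((400,600,3),np.uint8);o=np.argsort(f[:,2]);o=o[m[o]];im[i[o],j[o]]=p[o][:,::-1];
    im=np.where(im.max(2,keepdims=True)==0,cv2.dilate(im,np.ones((3,3))),im)
    ims.append(im)
cv2.imwrite("pics/top.png",np.where(ims[0]>0,ims[0],ims[1]))
cv2.imwrite("pics/top2.png",ims[1])
E
```

```text
scene A mid [0.4599 0.1012 0.0468] maxz 0.0651 black 110 ((459.74371337890625, 104.31674194335938), (35.20315933227539, 39.397178649902344), 86.03959655761719)
scene B mid [0.5992 0.0042 0.0472] maxz 0.067 black 76 ((598.1531372070312, 7.398561477661133), (37.44856262207031, 34.330833435058594), 27.7889347076416)
scene C mid [ 0.4917 -0.097   0.0472] maxz 0.0653 black 160 ((490.8602600097656, -94.47122192382812), (41.48716735839844, 36.3253173828125), 24.150596618652344)
side A mid [0.4537 0.1107 0.047 ] maxz 0.0639 black 200 ((454.1930847167969, 107.55754089355469), (34.78732681274414, 42.75630569458008), 85.78509521484375)
side B mid [0.5921 0.0143 0.0465] maxz 0.0656 black 148 ((593.5574340820312, 11.155599594116211), (41.07109451293945, 36.31809616088867), 27.146446228027344)
side C mid [ 0.4846 -0.0876  0.0468] maxz 0.0648 black 118 ((485.7313232421875, -91.59762573242188), (41.299278259277344, 35.6400032043457), 26.510345458984375)
```

View pics/top2.png

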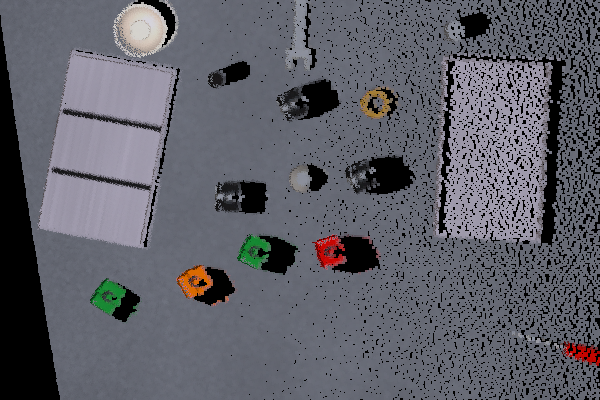

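The top-down map (1.5 mm per pixel, up = +x, left = +y) confirms the layout. Mount A is at (240,197), B at (295,100) and C at (365,175). The ribbed tray's centre is at (110,150) and the plain tray's is at (498,150).

```bash
cat >> h.py <<'E'
from scipy.spatial.transform import Rotation as Rot
def plan(goal,yaw_y,n):
    """rows to take TCP to goal with tool y at yaw_y (rad, world, mod pi), tool z down, n rows"""
    o=bot.get_obs();q=Rot.from_quat(o["tool_rot"]);y=q.as_matrix()[:,1];cur=np.arctan2(y[1],y[0])
    dy=(yaw_y-cur+np.pi/2)%np.pi-np.pi/2
    x=np.array([np.sin(-0)*0,0,0]);a=cur+dy
    T=Rot.from_matrix(np.array([[-np.sin(a),np.cos(a),0],[np.cos(a),np.sin(a),0],[0,0,-1.]]).T)if 0 else Rot.from_matrix(np.column_stack([[-np.sin(a),np.cos(a),0],[np.cos(a),np.sin(a),0],[0,0,-1.]]))
    rv=(q.inv()*T).as_rotvec()/n;d=(np.array(goal)-o["eef_pos"])/n
    print("now",o["eef_pos"].round(4),"yaw",np.degrees(cur).round(1),"dist",np.linalg.norm(d*n).round(4),"turn",np.degrees(rv*n).round(2))
    for k in range(n):
        print((q.inv().apply(d)/.2).round(4).tolist(),(rv/np.pi).round(4).tolist())
        q=q*Rot.from_rotvec(rv)
E
python3 - <<'E'
from h import *
for n in("scene","side"):
    z=np.load(n+"0.npz");c=get_calibration(n);W=cloud(z["d"],c);p=z["p"].astype(int)
    b=(p.min(2)>120)&(abs(W[...,2]-.006)<.016)&(np.ptp(p,axis=2)<40)
    for nm,g in(("rib",(.525,.285)),("plain",(.525,-.30))):
        m=b&(np.hypot(W[...,0]-g[0],W[...,1]-g[1])<.175)
        m=cv2.morphologyEx(m.astype(np.uint8),cv2.MORPH_CLOSE,np.ones((7,7)))
        k,l,s,_=cv2.connectedComponentsWithStats(m);i=1+s[1:,4].argmax()
        f=W[(l==i)&(abs(W[...,2]-.008)<.012)]
        print(n,nm,cv2.minAreaRect(f[:,:2].astype(np.float32)*1000),"z",np.median(f[:,2]).round(4))
    print("bench z",np.median(W[(abs(W[...,2])<.02)&(abs(W[...,0]-.45)<.1)&(abs(W[...,1])<.1)][:,2]))
print(bot.get_obs()["clock"])
plan([.50,-.03,.25],np.radians(-10),16)
E
```

```text
scene rib ((525.716064453125, 285.4088134765625), (350.8417663574219, 347.66571044921875), 80.42605590820312) z 0.0019
scene plain ((520.2295532226562, -291.8311462402344), (350.118408203125, 334.2825622558594), 29.547574996948242) z 0.002
bench z -7.190761907188921e-05
side rib ((544.339111328125, 282.3284912109375), (169.22802734375, 310.408447265625), 79.3054428100586) z 0.0033
side plain ((528.097412109375, -299.50341796875), (183.59469604492188, 277.8277893066406), 87.21087646484375) z 0.0037
bench z -0.00020238079069060988
0.1
now [ 0.1801 -0.4659  0.2475] yaw -68.9 dist 0.5407 turn [ -0.1   -0.06 -58.87]
[0.1424, -0.091, -0.0006] [-0.0, -0.0, -0.0204]
[0.1479, -0.0817, -0.0006] [-0.0, -0.0, -0.0204]
[0.1528, -0.072, -0.0006] [-0.0, -0.0, -0.0204]
[0.1572, -0.0621, -0.0007] [-0.0, -0.0, -0.0204]
[0.1608, -0.0519, -0.0007] [-0.0, -0.0, -0.0204]
[0.1638, -0.0414, -0.0007] [-0.0, -0.0, -0.0204]
[0.1661, -0.0308, -0.0007] [-0.0, -0.0, -0.0204]
[0.1678, -0.0201, -0.0007] [-0.0, -0.0, -0.0204]
[0.1687, -0.0093, -0.0007] [-0.0, -0.0, -0.0204]
[0.169, 0.0015, -0.0007] [-0.0, -0.0, -0.0204]
[0.1685, 0.0124, -0.0007] [-0.0, -0.0, -0.0204]
[0.1674, 0.0232, -0.0008] [-0.0, -0.0, -0.0204]
[0.1655, 0.0339, -0.0008] [-0.0, -0.0, -0.0204]
[0.163, 0.0444, -0.0008] [-0.0, -0.0, -0.0204]
[0.1598, 0.0548, -0.0008] [-0.0, -0.0, -0.0204]
[0.156, 0.0649, -0.0008] [-0.0, -0.0, -0.0204]
```

>>> apply_moves:
  steps:
    - [[0.142,-0.091,0],[0,0,-0.0204],1]
    - [[0.148,-0.082,0],[0,0,-0.0204],1]
    - [[0.153,-0.072,0],[0,0,-0.0204],1]
    - [[0.157,-0.062,0],[0,0,-0.0204],1]
    - [[0.161,-0.052,0],[0,0,-0.0204],1]
    - [[0.164,-0.041,0],[0,0,-0.0204],1]
    - [[0.166,-0.031,0],[0,0,-0.0204],1]
    - [[0.168,-0.02,0],[0,0,-0.0204],1]

```text
clock: 0.77
eef_pos: [0.3407, -0.2468, 0.248]
tool_rot: [0.904, 0.428, -0.0, -0.0]
ft_force: [0.8, -0.3, -0.4]
grip_width: 0.0852
grasp_force: 0.0
```

>>> apply_moves:
  steps:
    - [[0.169,-0.009,0],[0,0,-0.0204],0.7]
    - [[0.169,0.002,0],[0,0,-0.0204],0.7]
    - [[0.169,0.012,0],[0,0,-0.0204],0.7]
    - [[0.167,0.023,0],[0,0,-0.0204],0.7]
    - [[0.166,0.034,0],[0,0,-0.0204],0.7]
    - [[0.163,0.044,0],[0,0,-0.0204],0.7]
    - [[0.16,0.055,0],[0,0,-0.0204],0.7]
    - [[0.156,0.065,0],[0,0,-0.0204],0.7]

```text
clock: 1.43
eef_pos: [0.5012, -0.029, 0.2479]
tool_rot: [0.766, 0.643, -0.0, -0.0]
ft_force: [0.6, -0.4, -0.0]
grip_width: 0.0599
grasp_force: 0.0
```

```bash
cat >> h.py <<'E'
def wrist(name):
    o=bot.get_obs();c=get_calibration("wrist");p,d=camera("wrist");np.savez(name+".npz",p=p,d=d)
    return o,c,p,d,cloud(d,c)
E
python3 - <<'E'
from h import *
o,c,p,d,W=wrist("w1");print(o["eef_pos"],o["grip_width"],o["clock"])
cv2.imwrite("pics/w1.png",cv2.resize(p[:,:,::-1],(800,600)))
for s in("scene","wrist"):
    if s=="wrist":
        pass
    else:continue
    for nm,g in(("A",(.457,.106)),("B",(.596,.009)),("C",(.488,-.093))):
        m=(np.hypot(W[...,0]-g[0],W[...,1]-g[1])<.035)&(abs(W[...,2]-.045)<.012)&(d>0)
        print(nm,m.sum(),"px",pix([*g,.047],c))
        if m.sum()>50:
            f=W[m];print(cv2.minAreaRect(f[:,:2].astype(np.float32)*1000),np.median(f[:,2]))
            t=(np.hypot(W[...,0]-g[0],W[...,1]-g[1])<.03)&(W[...,2]>.058)&(d>0);print("stud",W[t].mean(0),t.sum(),W[t][:,2].max())
E
```

```text
[ 0.50121404 -0.02899858  0.2478814 ] 0.0599131733855052 1.4333
A 1334 px [[190.20549738  60.11326781]]
((456.2617492675781, 106.36003112792969), (39.75679016113281, 45.06584167480469), 86.2207260131836) 0.04691621597111536
stud [0.45656022 0.10587624 0.06334958] 61 0.06552197251761174
B 1132 px [[323.03012546 125.10132806]]
((595.78955078125, 9.910751342773438), (43.36161804199219, 40.589874267578125), 26.434783935546875) 0.04675860870121048
stud [0.59524128 0.01007134 0.06310632] 51 0.06506069384017862
C 933 px [[248.18749386 218.73616939]]
((487.77520751953125, -93.08805084228516), (44.65652847290039, 39.82937240600586), 26.315229415893555) 0.04672843238849595
stud [ 0.48808133 -0.09270892  0.06309959] 42 0.06563967337032554
```

```bash
python3 - <<'E'
from h import *
plan([.4564,.1061,.13],np.radians(-3.8),8)
E
```

```text
now [ 0.5048 -0.0246  0.2476] yaw -9.5 dist 0.1823 turn [ 0.12 -0.24 -5.71]
[0.0752, -0.0435, 0.0737] [0.0001, -0.0002, -0.004]
[0.0758, -0.0425, 0.0737] [0.0001, -0.0002, -0.004]
[0.0764, -0.0415, 0.0737] [0.0001, -0.0002, -0.004]
[0.0769, -0.0406, 0.0737] [0.0001, -0.0002, -0.004]
[0.0775, -0.0396, 0.0736] [0.0001, -0.0002, -0.004]
[0.078, -0.0386, 0.0736] [0.0001, -0.0002, -0.004]
[0.0785, -0.0376, 0.0736] [0.0001, -0.0002, -0.004]
[0.079, -0.0366, 0.0735] [0.0001, -0.0002, -0.004]
```

View pics/w1.png

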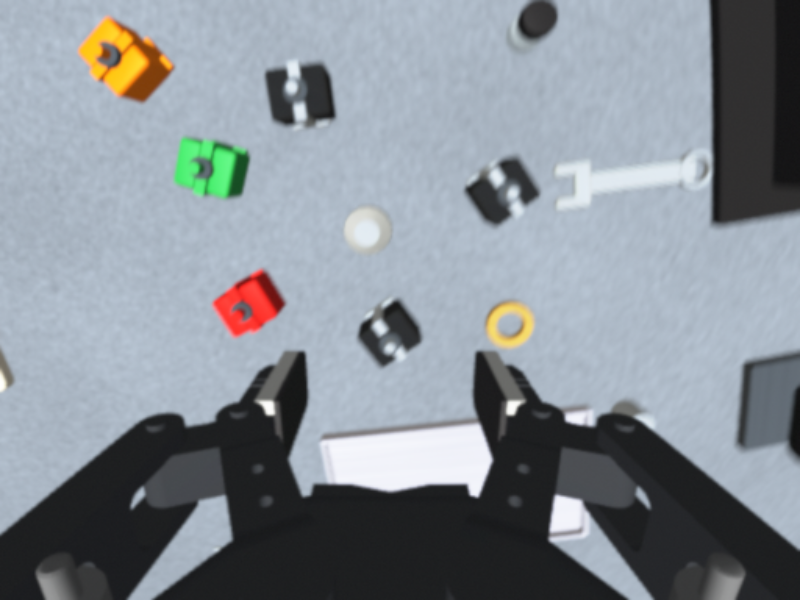

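The wrist view shows mounts A (300,95), B (505,188) and C (388,332), with the webs running as measured. The wrench jaw at (572,185) is just beyond B and the pole cap is at (367,228). I'll do A first.

>>> apply_moves:
  steps:
    - [[0.075,-0.043,0.074],[0,0,-0.004],0.7]
    - [[0.076,-0.042,0.074],[0,0,-0.004],0.7]
    - [[0.077,-0.041,0.074],[0,0,-0.004],0.7]
    - [[0.077,-0.041,0.074],[0,0,-0.004],0.7]
    - [[0.077,-0.04,0.074],[0,0,-0.004],0.7]
    - [[0.078,-0.038,0.073],[0,0,-0.004],0.7]
    - [[0.079,-0.038,0.073],[0,0,-0.004],0.7]
    - [[0.079,-0.037,0.073],[0,0,-0.004],0.7]

```text
clock: 2.15
eef_pos: [0.4528, 0.1009, 0.1295]
tool_rot: [0.733, 0.68, -0.0, -0.0]
ft_force: [1.1, 0.5, -0.3]
grip_width: 0.0597
grasp_force: 0.0
```

>>> apply_moves:
  steps:
    - [[0,0,0],[0,0,0],0.7]
    - [[0,0,0],[0,0,0],0.7]
    - [[0,0,0],[0,0,0],0.7]
    - [[0,0,0],[0,0,0],0.7]
    - [[0,0,0],[0,0,0],0.7]
    - [[0,0,0],[0,0,0],0.7]
    - [[0,0,0],[0,0,0],0.7]
    - [[0,0,0],[0,0,0],0.7]

```text
clock: 2.82
eef_pos: [0.4539, 0.1001, 0.1308]
tool_rot: [0.734, 0.679, 0.0, 0.0]
ft_force: [-0.2, 1.2, 0.9]
grip_width: 0.0597
grasp_force: 0.0
```

```bash
cat >> h.py <<'E'
def mounts(W,d,gs):
    for g in gs:
        r=np.hypot(W[...,0]-g[0],W[...,1]-g[1]);ok=d>0
        m=(r<.035)&(abs(W[...,2]-.045)<.012)&ok;t=(r<.025)&(W[...,2]>.058)&(W[...,2]<.07)&ok
        if m.sum()>50:print(g,cv2.minAreaRect(W[m][:,:2].astype(np.float32)*1000),"stud",W[t].mean(0).round(4))
E
python3 - <<'E'
from h import *
o,c,p,d,W=wrist("w2");mounts(W,d,[(.4564,.1061)])
plan([.4564,.1061,.034],np.radians(-3.8),8)
E
```

```text
(0.4564, 0.1061) ((455.95556640625, 106.53878784179688), (40.111751556396484, 43.6307258605957), 87.32425689697266) stud [0.4561 0.107  0.0631]
now [0.4538 0.1002 0.1307] yaw -4.4 dist 0.0969 turn [ 0.02 -0.01 -0.59]
[0.0038, 0.0013, 0.0605] [0.0, -0.0, -0.0004]
[0.0038, 0.0013, 0.0605] [0.0, -0.0, -0.0004]
[0.0038, 0.0013, 0.0605] [0.0, -0.0, -0.0004]
[0.0038, 0.0013, 0.0605] [0.0, -0.0, -0.0004]
[0.0038, 0.0013, 0.0605] [0.0, -0.0, -0.0004]
[0.0038, 0.0013, 0.0605] [0.0, -0.0, -0.0004]
[0.0038, 0.0013, 0.0605] [0.0, -0.0, -0.0004]
[0.0038, 0.0013, 0.0605] [0.0, -0.0, -0.0004]
```

>>> apply_moves:
  steps:
    - [[0.011,0.004,0.06],[0,0,0],0.7]
    - [[0.011,0.003,0.06],[0,0,0],0.7]
    - [[0.01,0.003,0.06],[0,0,0],0.7]
    - [[0,0,0.07],[0,0,0],0.7]
    - [[0,0,0.07],[0,0,0],0.7]
    - [[0,0,0.07],[0,0,0],0.7]
    - [[0,0,0.06],[0,0,0],0.7]
    - [[0,0,0.033],[0,0,0],0.7]

```text
clock: 3.53
eef_pos: [0.4553, 0.1064, 0.0326]
tool_rot: [0.734, 0.68, -0.001, -0.0]
ft_force: [-0.0, 1.1, -0.5]
grip_width: 0.0596
grasp_force: 0.0
```

>>> apply_moves:
  steps:
    - [[0,0,0],[0,0,0],0.56]
    - [[0,0,0],[0,0,0],0.56]
    - [[0,0,0],[0,0,0],0.55]
    - [[0,0,0],[0,0,0],0.54]
    - [[0,0,0],[0,0,0],0.53]
    - [[0,0,0],[0,0,0],0.525]
    - [[0,0,0],[0,0,0],0.525]
    - [[0,0,0],[0,0,0],0.525]

```text
clock: 4.2
eef_pos: [0.4563, 0.1067, 0.0342]
tool_rot: [0.733, 0.68, 0.0, 0.0]
ft_force: [0.6, 0.2, -0.7]
grip_width: 0.0448
grasp_force: 0.0
```

>>> apply_moves:
  steps:
    - [[0,0,0],[0,0,0],0.52]
    - [[0,0,0],[0,0,0],0.515]
    - [[0,0,0],[0,0,0],0.512]
    - [[0,0,0],[0,0,0],0.51]
    - [[0,0,0],[0,0,0],0.507]
    - [[0,0,0],[0,0,0],0.505]
    - [[0,0,0],[0,0,0],0.505]
    - [[0,0,0],[0,0,0],0.505]

```text
clock: 4.87
eef_pos: [0.456, 0.1067, 0.0342]
tool_rot: [0.733, 0.68, 0.0, -0.0]
ft_force: [-2.3, 0.5, 6.9]
grip_width: 0.0434
grasp_force: 9.9
```

>>> apply_moves:
  steps:
    - [[0,0,0],[0,0,0],0.505]
    - [[0,0,0],[0,0,0],0.505]
    - [[0,0,0],[0,0,0],0.505]
    - [[0,0,0],[0,0,0],0.505]
    - [[0,0,0],[0,0,0],0.503]
    - [[0,0,0],[0,0,0],0.503]
    - [[0,0,0],[0,0,0],0.503]
    - [[0,0,0],[0,0,0],0.503]

```text
clock: 5.53
eef_pos: [0.456, 0.1067, 0.0342]
tool_rot: [0.733, 0.68, -0.0, -0.0]
ft_force: [-2.0, 0.5, 5.7]
grip_width: 0.0431
grasp_force: 11.1
```

A is hard: about 0.9 mm of give at 11 N, where a springy one would show about 1 N. It goes in the plain tray.

>>> apply_moves:
  steps:
    - [[0,0,-0.03],[0,0,0],0.503]
    - [[0,0,-0.06],[0,0,0],0.503]
    - [[0,0,-0.1],[0,0,0],0.503]
    - [[0,0,-0.13],[0,0,0],0.503]
    - [[0,0,-0.13],[0,0,0],0.503]
    - [[0,0,-0.1],[0,0,0],0.503]
    - [[0,0,-0.05],[0,0,0],0.503]
    - [[0,0,0],[0,0,0],0.503]

```text
clock: 6.2
eef_pos: [0.4579, 0.107, 0.1564]
tool_rot: [0.734, 0.68, 0.002, 0.001]
ft_force: [-0.3, 0.6, -1.7]
grip_width: 0.0431
grasp_force: 10.1
```

```bash
python3 - <<'E'
from h import *
o,c,p,d,W=wrist("w3");print(o["grip_width"],o["grasp_force"])
cv2.imwrite("pics/w3.png",p[:,:,::-1])
plan([.4415,-.286,.145],np.radians(-4),16)
E
```

```text
0.04307940769026741 10.06742388010025
now [0.4569 0.1068 0.1548] yaw -4.4 dist 0.3932 turn [ 0.14 -0.04 -0.36]
[-0.1228, 0.0045, 0.003] [0.0, -0.0, -0.0001]
[-0.1228, 0.0045, 0.003] [0.0, -0.0, -0.0001]
[-0.1228, 0.0044, 0.003] [0.0, -0.0, -0.0001]
[-0.1228, 0.0044, 0.003] [0.0, -0.0, -0.0001]
[-0.1228, 0.0043, 0.003] [0.0, -0.0, -0.0001]
[-0.1228, 0.0043, 0.003] [0.0, -0.0, -0.0001]
[-0.1228, 0.0042, 0.003] [0.0, -0.0, -0.0001]
[-0.1228, 0.0042, 0.003] [0.0, -0.0, -0.0001]
[-0.1228, 0.0041, 0.003] [0.0, -0.0, -0.0001]
[-0.1228, 0.0041, 0.003] [0.0, -0.0, -0.0001]
[-0.1228, 0.004, 0.003] [0.0, -0.0, -0.0001]
[-0.1228, 0.004, 0.003] [0.0, -0.0, -0.0001]
[-0.1228, 0.004, 0.003] [0.0, -0.0, -0.0001]
[-0.1228, 0.0039, 0.003] [0.0, -0.0, -0.0001]
[-0.1228, 0.0039, 0.0031] [0.0, -0.0, -0.0001]
[-0.1228, 0.0038, 0.0031] [0.0, -0.0, -0.0001]
```

View pics/w3.png

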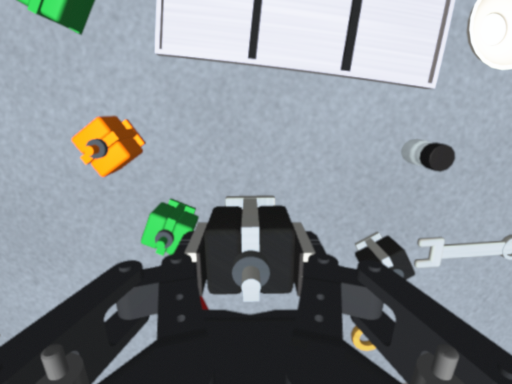

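The held mount (250,245) sits centred and upright between the pads, with the ribbed tray visible at the top. Next I'll carry it to the plain tray.

>>> apply_moves:
  steps:
    - [[-0.04,0.004,0.003],[0,0,0],0.503]
    - [[-0.08,0.004,0.003],[0,0,0],0.503]
    - [[-0.12,0.004,0.003],[0,0,0],0.503]
    - [[-0.15,0.004,0.003],[0,0,0],0.503]
    - [[-0.15,0.004,0.003],[0,0,0],0.503]
    - [[-0.15,0.004,0.003],[0,0,0],0.503]
    - [[-0.15,0.004,0.003],[0,0,0],0.503]
    - [[-0.15,0.004,0.003],[0,0,0],0.503]

```text
clock: 6.92
eef_pos: [0.4457, -0.0929, 0.1473]
tool_rot: [0.734, 0.68, -0.001, -0.001]
ft_force: [0.7, 0.1, -2.3]
grip_width: 0.0427
grasp_force: 10.1
```

>>> apply_moves:
  steps:
    - [[-0.15,0.004,0.003],[0,0,0],0.503]
    - [[-0.15,0.004,0.003],[0,0,0],0.503]
    - [[-0.15,0.004,0.003],[0,0,0],0.503]
    - [[-0.15,0.004,0.003],[0,0,0],0.503]
    - [[-0.15,0.004,0.003],[0,0,0],0.503]
    - [[-0.12,0.004,0.003],[0,0,0],0.503]
    - [[-0.08,0.004,0.003],[0,0,0],0.503]
    - [[-0.03,0.004,0.003],[0,0,0],0.503]

```text
clock: 7.58
eef_pos: [0.4373, -0.2895, 0.1423]
tool_rot: [0.735, 0.678, -0.001, -0.001]
ft_force: [-0.2, -0.9, -1.5]
grip_width: 0.0433
grasp_force: 10.1
```

```bash
python3 - <<'E'
from h import *
o,c,p,d,W=wrist("w4");print(o["grip_width"],o["grasp_force"],o["clock"])
q,e=camera("scene")
cv2.imwrite("pics/w4.png",np.hstack([cv2.resize(p[:,:,::-1],(400,300)),cv2.resize(q[150:,50:350,::-1],(400,300))]))
plan([.4415,-.286,.040],np.radians(-4),8)
c=get_calibration("scene");W=cloud(e,c)
m=(q.min(2)>135)&(abs(W[...,2]-.006)<.012)&(W[...,1]<-.18)&(W[...,1]>-.42)&(W[...,0]>.36)&(W[...,0]<.7)
k,l,s,_=cv2.connectedComponentsWithStats(cv2.morphologyEx(m.astype(np.uint8),cv2.MORPH_OPEN,np.ones((5,5))));print(cv2.minAreaRect(W[l==1+s[1:,4].argmax()][:,:2].astype(np.float32)*1000))
E
```

```text
0.043251480321429 10.069341659545898 7.5833
now [ 0.4377 -0.2877  0.1425] yaw -4.5 dist 0.1026 turn [-0.16 -0.1  -0.48]
[0.0011, 0.0025, 0.0641] [-0.0001, -0.0001, -0.0003]
[0.0011, 0.0025, 0.0641] [-0.0001, -0.0001, -0.0003]
[0.0011, 0.0024, 0.0641] [-0.0001, -0.0001, -0.0003]
[0.0012, 0.0024, 0.0641] [-0.0001, -0.0001, -0.0003]
[0.0012, 0.0024, 0.0641] [-0.0001, -0.0001, -0.0003]
[0.0012, 0.0024, 0.0641] [-0.0001, -0.0001, -0.0003]
[0.0012, 0.0023, 0.0641] [-0.0001, -0.0001, -0.0003]
[0.0012, 0.0023, 0.0641] [-0.0001, -0.0001, -0.0003]
((539.669677734375, -281.17974853515625), (202.1046600341797, 318.4722900390625), 89.94819641113281)
```

View pics/w4.png

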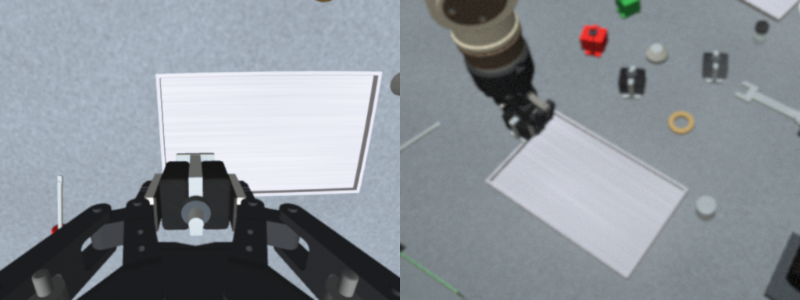

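The wrist view (left half) shows plain-tray rim corners at (156,74), (381,73) and (358,191) in half-size pixels, with the mount held over the near end. The scene half agrees. I'll turn those corners into a tray pose.

```bash
cat >> h.py <<'E'
def onplane(px,c,z):
    n=cv2.undistortPoints(np.array(px,float).reshape(-1,1,2),K(c),c["dist_coeffs"]).reshape(-1,2)
    R=cv2.Rodrigues(c["rvec"])[0];C=-R.T@c["tvec"].ravel();r=np.hstack([n,np.ones((len(n),1))])@R
    return C+r*((z-C[2])/r[:,2])[:,None]
E
python3 - <<'E'
from h import *
c=get_calibration("wrist")
print("wrist",onplane(np.array([(156,74),(381,73),(358,191)])*1.28,c,.012).round(4))
c=get_calibration("scene")
print("scene",onplane(np.array([(259,370),(413,464),(345,570),(181,455)])/1.5625,c,.012).round(4))
print("scene rib",onplane(np.array([(453,145),(571,206),(522,255),(401,185)])/1.5625,c,.012).round(4))
c=get_calibration("side")
print("side",onplane(np.array([(365,181),(491,194),(484,243),(345,225)])/1.5625,c,.012).round(4))
print("side rib",onplane(np.array([(298,406),(483,463),(452,581),(240,508)])/1.5625,c,.012).round(4))
E
```

```text
wrist [[ 0.3989 -0.2001  0.012 ]
 [ 0.6674 -0.2162  0.012 ]
 [ 0.6582 -0.3722  0.012 ]]
scene [[ 0.4039 -0.2036  0.012 ]
 [ 0.6657 -0.2174  0.012 ]
 [ 0.6595 -0.3718  0.012 ]
 [ 0.395  -0.3585  0.012 ]]
scene rib [[0.4189 0.388  0.012 ]
 [0.6748 0.342  0.012 ]
 [0.6456 0.192  0.012 ]
 [0.3878 0.2398 0.012 ]]
side [[ 0.647  -0.3643  0.012 ]
 [ 0.3838 -0.3637  0.012 ]
 [ 0.3924 -0.2049  0.012 ]
 [ 0.6575 -0.213   0.012 ]]
side rib [[0.6374 0.1937 0.012 ]
 [0.3785 0.2392 0.012 ]
 [0.408  0.3861 0.012 ]
 [0.6673 0.3436 0.012 ]]
```

>>> apply_moves:
  steps:
    - [[0.01,0.02,0.04],[0,0,0],0.503]
    - [[0.01,0.02,0.08],[0,0,0],0.503]
    - [[0.004,0.016,0.1],[0,0,0],0.503]
    - [[0,0,0.1],[0,0,0],0.503]
    - [[0,0,0.08],[0,0,0],0.503]
    - [[0,0,0.05],[0,0,0],0.503]
    - [[0,0,0.02],[0,0,0],0.503]
    - [[0,0,0],[0,0,0],0.503]

```text
clock: 8.35
eef_pos: [0.45, -0.2818, 0.0491]
tool_rot: [0.733, 0.68, -0.0, -0.001]
ft_force: [-0.1, -1.2, -2.4]
grip_width: 0.0433
grasp_force: 10.1
```

>>> apply_moves:
  steps:
    - [[0,0,0.005],[0,0,0],0.503]
    - [[0,0,0.004],[0,0,0],0.503]
    - [[0,0,0.004],[0,0,0],0.503]
    - [[0,0,0.004],[0,0,0],0.503]
    - [[0,0,0.003],[0,0,0],0.503]
    - [[0,0,0.002],[0,0,0],0.503]
    - [[0,0,0],[0,0,0],0.503]
    - [[0,0,0],[0,0,0],0.503]

```text
clock: 9.02
eef_pos: [0.4505, -0.2833, 0.046]
tool_rot: [0.734, 0.68, 0.0, 0.0]
ft_force: [0.0, 0.1, -2.2]
grip_width: 0.043
grasp_force: 10.1
```

Still about 7.5 mm above the floor, so I'll lower it slowly.

>>> apply_moves:
  steps:
    - [[0,0,0.008],[0,0,0],0.503]
    - [[0,0,0.008],[0,0,0],0.503]
    - [[0,0,0.007],[0,0,0],0.503]
    - [[0,0,0.006],[0,0,0],0.503]
    - [[0,0,0.005],[0,0,0],0.503]
    - [[0,0,0.003],[0,0,0],0.503]
    - [[0,0,0],[0,0,0],0.503]
    - [[0,0,0],[0,0,0],0.503]

```text
clock: 9.68
eef_pos: [0.4505, -0.2833, 0.0385]
tool_rot: [0.733, 0.68, -0.0, 0.0]
ft_force: [-0.9, -0.7, -2.4]
grip_width: 0.0434
grasp_force: 10.1
```

>>> apply_moves:
  steps:
    - [[0,0,0.003],[0,0,0],0.503]
    - [[0,0,0.003],[0,0,0],0.503]
    - [[0,0,0],[0,0,0],0.503]
    - [[0,0,0],[0,0,0],0.51]
    - [[0,0,0],[0,0,0],0.52]
    - [[0,0,0],[0,0,0],0.55]
    - [[0,0,0],[0,0,0],0.65]
    - [[0,0,0],[0,0,0],0.72]

```text
clock: 10.35
eef_pos: [0.4506, -0.2833, 0.0371]
tool_rot: [0.733, 0.68, 0.0, 0.0]
ft_force: [-0.3, -0.3, 0.5]
grip_width: 0.0613
grasp_force: 0.0
```

>>> apply_moves:
  steps:
    - [[0,0,0],[0,0,0],0.72]
    - [[0,0,-0.03],[0,0,0],0.72]
    - [[0,0,-0.07],[0,0,0],0.72]
    - [[0,0,-0.1],[0,0,0],0.72]
    - [[0,0,-0.12],[0,0,0],0.72]
    - [[0,0,-0.12],[0,0,0],0.72]
    - [[0,0,-0.08],[0,0,0],0.72]
    - [[0,0,-0.03],[0,0,0],0.72]

```text
clock: 11.02
eef_pos: [0.4521, -0.2843, 0.1508]
tool_rot: [0.733, 0.68, 0.001, 0.003]
ft_force: [0.5, -0.1, -0.2]
grip_width: 0.0616
grasp_force: 0.0
```

```bash
python3 - <<'E'
from h import *
o,c,p,d,W=wrist("w5");print(o["eef_pos"]);mounts(W,d,[(.45,-.283)])
plan([.488,-.093,.14],np.radians(26.3),8)
E
```

```text
[ 0.45207993 -0.28426488  0.15078336]
(0.45, -0.283) ((450.66265869140625, -283.3050231933594), (39.74675750732422, 43.92285919189453), 86.40614318847656) stud [ 0.4508 -0.2825  0.0629]
now [ 0.452  -0.2842  0.1505] yaw -4.4 dist 0.1949 turn [  0.24   0.22 -30.66]
[0.1209, 0.0133, 0.0063] [0.0002, 0.0002, -0.0213]
[0.1197, 0.0214, 0.0064] [0.0002, 0.0002, -0.0213]
[0.118, 0.0293, 0.0064] [0.0002, 0.0002, -0.0213]
[0.1158, 0.0371, 0.0065] [0.0002, 0.0002, -0.0213]
[0.1131, 0.0448, 0.0065] [0.0002, 0.0002, -0.0213]
[0.1098, 0.0523, 0.0065] [0.0002, 0.0002, -0.0213]
[0.1061, 0.0595, 0.0065] [0.0002, 0.0002, -0.0213]
[0.1019, 0.0664, 0.0066] [0.0002, 0.0002, -0.0213]
```

A stands at (0.4507, -0.283), inside the plain tray. Next is C.

>>> apply_moves:
  steps:
    - [[0.121,0.013,0.006],[0,0,-0.0213],0.7]
    - [[0.12,0.021,0.006],[0,0,-0.0213],0.7]
    - [[0.118,0.029,0.006],[0,0,-0.0213],0.7]
    - [[0.116,0.037,0.006],[0,0,-0.0213],0.7]
    - [[0.113,0.045,0.006],[0,0,-0.0213],0.7]
    - [[0.11,0.052,0.006],[0,0,-0.0213],0.7]
    - [[0.106,0.06,0.006],[0,0,-0.0213],0.7]
    - [[0.102,0.066,0.006],[0,0,-0.0213],0.7]

```text
clock: 11.73
eef_pos: [0.4854, -0.0906, 0.1364]
tool_rot: [0.526, 0.85, -0.0, -0.001]
ft_force: [0.3, -0.3, 0.2]
grip_width: 0.0595
grasp_force: 0.0
```

>>> apply_moves:
  steps:
    - [[0,0,0],[0,0,0],0.7]
    - [[0,0,0],[0,0,0],0.7]
    - [[0,0,0],[0,0,0],0.7]
    - [[0,0,0],[0,0,0],0.7]
    - [[0,0,0],[0,0,0],0.7]
    - [[0,0,0],[0,0,0],0.7]
    - [[0,0,0],[0,0,0],0.7]
    - [[0,0,0],[0,0,0],0.7]

```text
clock: 12.4
eef_pos: [0.4861, -0.0924, 0.1377]
tool_rot: [0.528, 0.849, 0.0, 0.0]
ft_force: [0.5, -0.5, 0.3]
grip_width: 0.0595
grasp_force: 0.0
```

```bash
python3 - <<'E'
from h import *
o,c,p,d,W=wrist("w6");mounts(W,d,[(.488,-.093)])
plan([.488,-.093,.034],np.radians(26.3),8)
E
```

```text
(0.488, -0.093) ((487.906494140625, -93.28264617919922), (44.024208068847656, 40.49254608154297), 25.763303756713867) stud [ 0.4876 -0.0928  0.0632]
now [ 0.4861 -0.0923  0.1377] yaw 26.3 dist 0.1038 turn [ 0.    0.   -0.03]
[-0.0009, 0.0009, 0.0648] [0.0, 0.0, -0.0]
[-0.0009, 0.0009, 0.0648] [0.0, 0.0, -0.0]
[-0.0009, 0.0009, 0.0648] [0.0, 0.0, -0.0]
[-0.0009, 0.0009, 0.0648] [0.0, 0.0, -0.0]
[-0.0009, 0.0009, 0.0648] [0.0, 0.0, -0.0]
[-0.0009, 0.0009, 0.0648] [0.0, 0.0, -0.0]
[-0.0009, 0.0009, 0.0648] [0.0, 0.0, -0.0]
[-0.0009, 0.0009, 0.0648] [0.0, 0.0, -0.0]
```

>>> apply_moves:
  steps:
    - [[-0.004,0.004,0.06],[0,0,0],0.7]
    - [[-0.004,0.004,0.08],[0,0,0],0.7]
    - [[0,0,0.08],[0,0,0],0.7]
    - [[0,0,0.08],[0,0,0],0.7]
    - [[0,0,0.08],[0,0,0],0.7]
    - [[0,0,0.07],[0,0,0],0.7]
    - [[0,0,0.05],[0,0,0],0.7]
    - [[0,0,0.018],[0,0,0],0.7]

```text
clock: 13.12
eef_pos: [0.4872, -0.0925, 0.0326]
tool_rot: [0.528, 0.849, -0.0, -0.001]
ft_force: [-0.5, -0.1, -0.2]
grip_width: 0.0597
grasp_force: 0.0
```

>>> apply_moves:
  steps:
    - [[0,0,0],[0,0,0],0.7]
    - [[0,0,0],[0,0,0],0.56]
    - [[0,0,0],[0,0,0],0.55]
    - [[0,0,0],[0,0,0],0.53]
    - [[0,0,0],[0,0,0],0.52]
    - [[0,0,0],[0,0,0],0.512]
    - [[0,0,0],[0,0,0],0.505]
    - [[0,0,0],[0,0,0],0.505]

```text
clock: 13.78
eef_pos: [0.4884, -0.0929, 0.0349]
tool_rot: [0.528, 0.849, -0.0, 0.0]
ft_force: [-1.3, 0.1, 4.9]
grip_width: 0.0433
grasp_force: 9.0
```

>>> apply_moves:
  steps:
    - [[0,0,0],[0,0,0],0.505]
    - [[0,0,0],[0,0,0],0.505]
    - [[0,0,0],[0,0,0],0.505]
    - [[0,0,0],[0,0,0],0.504]
    - [[0,0,0],[0,0,0],0.504]
    - [[0,0,0],[0,0,0],0.503]
    - [[0,0,0],[0,0,0],0.503]
    - [[0,0,0],[0,0,0],0.503]

```text
clock: 14.45
eef_pos: [0.4884, -0.093, 0.0349]
tool_rot: [0.528, 0.849, -0.0, 0.0]
ft_force: [-2.3, -0.5, 6.1]
grip_width: 0.0433
grasp_force: 10.2
```

C is hard as well: the stiffness is about 7 N/mm, where a springy one would show 1.25 N/mm or less. It goes in the middle of the plain tray.

>>> apply_moves:
  steps:
    - [[0,0,-0.03],[0,0,0],0.503]
    - [[0,0,-0.06],[0,0,0],0.503]
    - [[0,0,-0.1],[0,0,0],0.503]
    - [[0,0,-0.13],[0,0,0],0.503]
    - [[0,0,-0.13],[0,0,0],0.503]
    - [[0,0,-0.1],[0,0,0],0.503]
    - [[0,0,-0.03],[0,0,0],0.503]
    - [[0,0,0],[0,0,0],0.503]

```text
clock: 15.12
eef_pos: [0.4898, -0.0927, 0.152]
tool_rot: [0.528, 0.85, 0.001, 0.002]
ft_force: [-0.9, -0.9, -2.2]
grip_width: 0.043
grasp_force: 9.1
```

```bash
python3 - <<'E'
from h import *
plan([.535,-.288,.15],np.radians(26.3),8);o=bot.get_obs();print(o["grip_width"],o["grasp_force"])
E
```

```text
now [ 0.4898 -0.0927  0.152 ] yaw 26.3 dist 0.2004 turn [0.22 0.14 0.02]
[-0.1219, -0.0288, 0.0014] [0.0002, 0.0001, 0.0]
[-0.1219, -0.0288, 0.0014] [0.0002, 0.0001, 0.0]
[-0.1219, -0.0288, 0.0014] [0.0002, 0.0001, 0.0]
[-0.1219, -0.0288, 0.0014] [0.0002, 0.0001, 0.0]
[-0.1219, -0.0288, 0.0013] [0.0002, 0.0001, 0.0]
[-0.1219, -0.0287, 0.0013] [0.0002, 0.0001, 0.0]
[-0.1219, -0.0287, 0.0013] [0.0002, 0.0001, 0.0]
[-0.1219, -0.0287, 0.0013] [0.0002, 0.0001, 0.0]
0.04303281685816218 9.120202660560608
```

>>> apply_moves:
  steps:
    - [[-0.06,-0.014,0],[0,0,0],0.503]
    - [[-0.1,-0.024,0],[0,0,0],0.503]
    - [[-0.15,-0.035,0],[0,0,0],0.503]
    - [[-0.18,-0.042,0],[0,0,0],0.503]
    - [[-0.18,-0.042,0],[0,0,0],0.503]
    - [[-0.15,-0.035,0],[0,0,0],0.503]
    - [[-0.1,-0.024,0],[0,0,0],0.503]
    - [[-0.055,-0.014,0],[0,0,0],0.503]

```text
clock: 15.78
eef_pos: [0.5326, -0.2908, 0.1472]
tool_rot: [0.529, 0.849, -0.0, -0.002]
ft_force: [0.2, -0.6, -1.7]
grip_width: 0.0431
grasp_force: 9.1
```

>>> apply_moves:
  steps:
    - [[0,0,0.04],[0,0,0],0.503]
    - [[0,0,0.08],[0,0,0],0.503]
    - [[0,0,0.11],[0,0,0],0.503]
    - [[0,0,0.11],[0,0,0],0.503]
    - [[0,0,0.09],[0,0,0],0.503]
    - [[0,0,0.06],[0,0,0],0.503]
    - [[0,0,0.03],[0,0,0],0.503]
    - [[0,0,0],[0,0,0],0.503]

```text
clock: 16.45
eef_pos: [0.5315, -0.2855, 0.0432]
tool_rot: [0.527, 0.85, 0.0, -0.003]
ft_force: [-0.9, -0.5, -1.9]
grip_width: 0.0433
grasp_force: 9.1
```

>>> apply_moves:
  steps:
    - [[0,0,0.006],[0,0,0],0.503]
    - [[0,0,0.006],[0,0,0],0.503]
    - [[0,0,0.005],[0,0,0],0.503]
    - [[0,0,0.004],[0,0,0],0.503]
    - [[0,0,0.003],[0,0,0],0.503]
    - [[0,0,0.001],[0,0,0],0.503]
    - [[0,0,0],[0,0,0],0.503]
    - [[0,0,0],[0,0,0],0.503]

```text
clock: 17.12
eef_pos: [0.5336, -0.2879, 0.0413]
tool_rot: [0.528, 0.849, 0.0, 0.0]
ft_force: [-0.6, 1.0, -2.5]
grip_width: 0.0433
grasp_force: 9.1
```

>>> apply_moves:
  steps:
    - [[0,0,0.005],[0,0,0],0.503]
    - [[0,0,0.004],[0,0,0],0.503]
    - [[0,0,0.003],[0,0,0],0.503]
    - [[0,0,0.002],[0,0,0],0.503]
    - [[0,0,0.002],[0,0,0],0.503]
    - [[0,0,0],[0,0,0],0.503]
    - [[0,0,0],[0,0,0],0.503]
    - [[0,0,0],[0,0,0],0.503]

```text
clock: 17.78
eef_pos: [0.5335, -0.2878, 0.039]
tool_rot: [0.528, 0.849, -0.0, 0.0]
ft_force: [-2.8, 1.2, 6.0]
grip_width: 0.0432
grasp_force: 10.3
```

Contact with the floor (+6 N). I'll release and rise.

>>> apply_moves:
  steps:
    - [[0,0,0],[0,0,0],0.51]
    - [[0,0,0],[0,0,0],0.52]
    - [[0,0,0],[0,0,0],0.55]
    - [[0,0,0],[0,0,0],0.65]
    - [[0,0,0],[0,0,0],0.7]
    - [[0,0,0],[0,0,0],0.7]
    - [[0,0,-0.05],[0,0,0],0.7]
    - [[0,0,-0.1],[0,0,0],0.7]

```text
clock: 18.45
eef_pos: [0.5315, -0.2867, 0.0658]
tool_rot: [0.528, 0.849, -0.0, -0.003]
ft_force: [-0.6, 0.3, -0.3]
grip_width: 0.0596
grasp_force: 0.0
```

>>> apply_moves:
  steps:
    - [[0,0,-0.1],[0,0,0],0.7]
    - [[0,0,-0.1],[0,0,0],0.7]
    - [[0,0,-0.1],[0,0,0],0.7]
    - [[0,0,-0.06],[0,0,0],0.7]
    - [[0,0,-0.03],[0,0,0],0.7]
    - [[0,0,0],[0,0,0],0.7]
    - [[0,0,0],[0,0,0],0.7]
    - [[0,0,0],[0,0,0],0.7]

```text
clock: 19.12
eef_pos: [0.5329, -0.2874, 0.1448]
tool_rot: [0.528, 0.849, -0.0, -0.001]
ft_force: [-0.8, 0.1, -0.0]
grip_width: 0.0601
grasp_force: 0.0
```

```bash
python3 - <<'E'
from h import *
o,c,p,d,W=wrist("w7");mounts(W,d,[(.45,-.283),(.5335,-.288)])
plan([.5955,.010,.15],np.radians(26.3),8)
E
```

```text
(0.45, -0.283) ((450.5776672363281, -283.30242919921875), (40.374481201171875, 44.446868896484375), 85.87297058105469) stud [ 0.4512 -0.2824  0.0635]
(0.5335, -0.288) ((533.760986328125, -287.7958068847656), (43.81540298461914, 40.53558349609375), 25.284799575805664) stud [ 0.533  -0.2869  0.0633]
now [ 0.5328 -0.2874  0.1446] yaw 26.3 dist 0.304 turn [-0.09 -0.12  0.01]
[0.1492, 0.1175, -0.0033] [-0.0001, -0.0001, 0.0]
[0.1492, 0.1175, -0.0033] [-0.0001, -0.0001, 0.0]
[0.1492, 0.1175, -0.0033] [-0.0001, -0.0001, 0.0]
[0.1492, 0.1175, -0.0033] [-0.0001, -0.0001, 0.0]
[0.1492, 0.1175, -0.0033] [-0.0001, -0.0001, 0.0]
[0.1492, 0.1175, -0.0034] [-0.0001, -0.0001, 0.0]
[0.1492, 0.1175, -0.0034] [-0.0001, -0.0001, 0.0]
[0.1492, 0.1175, -0.0034] [-0.0001, -0.0001, 0.0]
```

>>> apply_moves:
  steps:
    - [[0.048,0.038,-0.003],[0,0,0],0.7]
    - [[0.096,0.075,-0.003],[0,0,0],0.7]
    - [[0.119,0.094,-0.004],[0,0,0],0.7]
    - [[0.143,0.113,-0.004],[0,0,0],0.7]
    - [[0.143,0.113,-0.004],[0,0,0],0.7]
    - [[0.143,0.113,-0.004],[0,0,0],0.7]
    - [[0.143,0.113,-0.004],[0,0,0],0.7]
    - [[0.119,0.094,0],[0,0,0],0.7]

```text
clock: 19.83
eef_pos: [0.5837, -0.0466, 0.1506]
tool_rot: [0.527, 0.85, 0.0, -0.001]
ft_force: [-0.2, -1.1, 0.5]
grip_width: 0.0599
grasp_force: 0.0
```

>>> apply_moves:
  steps:
    - [[0.096,0.075,0],[0,0,0],0.7]
    - [[0.072,0.056,0],[0,0,0],0.7]
    - [[0.048,0.038,0],[0,0,0],0.7]
    - [[0.024,0.018,0],[0,0,0],0.7]
    - [[0,0,0],[0,0,0],0.7]
    - [[0,0,0],[0,0,0],0.7]
    - [[0,0,0],[0,0,0],0.7]
    - [[0,0,0],[0,0,0],0.7]

```text
clock: 20.5
eef_pos: [0.596, 0.0083, 0.1511]
tool_rot: [0.528, 0.849, -0.0, -0.0]
ft_force: [-0.4, -0.9, -0.6]
grip_width: 0.0597
grasp_force: 0.0
```

```bash
python3 - <<'E'
from h import *
o,c,p,d,W=wrist("w8");mounts(W,d,[(.5955,.01)])
plan([.5955,.010,.0345],np.radians(26.4),8)
E
```

```text
(0.5955, 0.01) ((596.2423706054688, 9.136043548583984), (43.832767486572266, 40.404930114746094), 26.112987518310547) stud [0.596  0.0096 0.0634]
now [0.5961 0.0084 0.1511] yaw 26.2 dist 0.1167 turn [-0.01  0.01 -0.19]
[0.0011, 0.0001, 0.0729] [-0.0, 0.0, -0.0001]
[0.0011, 0.0001, 0.0729] [-0.0, 0.0, -0.0001]
[0.0011, 0.0001, 0.0729] [-0.0, 0.0, -0.0001]
[0.0011, 0.0001, 0.0729] [-0.0, 0.0, -0.0001]
[0.0011, 0.0001, 0.0729] [-0.0, 0.0, -0.0001]
[0.0011, 0.0001, 0.0729] [-0.0, 0.0, -0.0001]
[0.0011, 0.0001, 0.0729] [-0.0, 0.0, -0.0001]
[0.0011, 0.0001, 0.0729] [-0.0, 0.0, -0.0001]
```

>>> apply_moves:
  steps:
    - [[0.004,0.002,0.06],[0,0,0],0.68]
    - [[0,0,0.09],[0,0,0],0.68]
    - [[0,0,0.1],[0,0,0],0.68]
    - [[0,0,0.1],[0,0,0],0.68]
    - [[0,0,0.1],[0,0,0],0.68]
    - [[0,0,0.07],[0,0,0],0.68]
    - [[0,0,0.04],[0,0,0],0.68]
    - [[0,0,0.022],[0,0,0],0.68]

```text
clock: 21.22
eef_pos: [0.5953, 0.0098, 0.0334]
tool_rot: [0.528, 0.849, -0.001, -0.001]
ft_force: [-0.2, -0.2, -0.5]
grip_width: 0.058
grasp_force: 0.0
```

>>> apply_moves:
  steps:
    - [[0,0,0],[0,0,0],0.68]
    - [[0,0,0],[0,0,0],0.56]
    - [[0,0,0],[0,0,0],0.55]
    - [[0,0,0],[0,0,0],0.53]
    - [[0,0,0],[0,0,0],0.52]
    - [[0,0,0],[0,0,0],0.512]
    - [[0,0,0],[0,0,0],0.505]
    - [[0,0,0],[0,0,0],0.505]

```text
clock: 21.88
eef_pos: [0.5963, 0.0104, 0.0352]
tool_rot: [0.528, 0.849, -0.0, 0.0]
ft_force: [-2.0, -1.1, 2.7]
grip_width: 0.0434
grasp_force: 1.9
```

>>> apply_moves:
  steps:
    - [[0,0,0],[0,0,0],0.505]
    - [[0,0,0],[0,0,0],0.505]
    - [[0,0,0],[0,0,0],0.505]
    - [[0,0,0],[0,0,0],0.504]
    - [[0,0,0],[0,0,0],0.504]
    - [[0,0,0],[0,0,0],0.503]
    - [[0,0,0],[0,0,0],0.503]
    - [[0,0,0],[0,0,0],0.503]

```text
clock: 22.55
eef_pos: [0.5962, 0.0104, 0.0347]
tool_rot: [0.528, 0.849, -0.0, 0.0]
ft_force: [-2.5, -1.0, 4.5]
grip_width: 0.043
grasp_force: 2.4
```

B is springy: about 2 N at the same squeeze. I'll tighten gradually until the grip is enough to carry it.

>>> apply_moves:
  steps:
    - [[0,0,0],[0,0,0],0.495]
    - [[0,0,0],[0,0,0],0.488]
    - [[0,0,0],[0,0,0],0.48]
    - [[0,0,0],[0,0,0],0.472]
    - [[0,0,0],[0,0,0],0.465]
    - [[0,0,0],[0,0,0],0.46]
    - [[0,0,0],[0,0,0],0.46]
    - [[0,0,0],[0,0,0],0.46]

```text
clock: 23.22
eef_pos: [0.5955, 0.0101, 0.0351]
tool_rot: [0.528, 0.849, -0.001, -0.0]
ft_force: [-4.2, -2.0, 6.5]
grip_width: 0.0395
grasp_force: 8.2
```

>>> apply_moves:
  steps:
    - [[0,0,0],[0,0,0],0.455]
    - [[0,0,0],[0,0,0],0.45]
    - [[0,0,0],[0,0,0],0.445]
    - [[0,0,0],[0,0,0],0.44]
    - [[0,0,0],[0,0,0],0.44]
    - [[0,0,0],[0,0,0],0.44]
    - [[0,0,0],[0,0,0],0.44]
    - [[0,0,0],[0,0,0],0.44]

```text
clock: 23.88
eef_pos: [0.5953, 0.01, 0.0353]
tool_rot: [0.528, 0.849, -0.001, -0.0]
ft_force: [-5.6, -2.1, 8.5]
grip_width: 0.0378
grasp_force: 10.7
```

>>> apply_moves:
  steps:
    - [[0,0,-0.03],[0,0,0],0.44]
    - [[0,0,-0.06],[0,0,0],0.44]
    - [[0,0,-0.1],[0,0,0],0.44]
    - [[0,0,-0.13],[0,0,0],0.44]
    - [[0,0,-0.13],[0,0,0],0.44]
    - [[0,0,-0.1],[0,0,0],0.44]
    - [[0,0,-0.03],[0,0,0],0.44]
    - [[0,0,0],[0,0,0],0.44]

```text
clock: 24.55
eef_pos: [0.5979, 0.0109, 0.1525]
tool_rot: [0.527, 0.85, 0.002, 0.002]
ft_force: [0.5, -0.3, -1.6]
grip_width: 0.0378
grasp_force: 7.8
```

```bash
python3 - <<'E'
from h import *
o,c,p,d,W=wrist("w9");print(o["grip_width"],o["grasp_force"])
q,e=camera("side")
cv2.imwrite("pics/w9.png",np.hstack([cv2.resize(p[:,:,::-1],(400,300)),cv2.resize(q[120:345,100:400,::-1],(400,300))]))
plan([.528,.2905,.15],np.radians(26.3),8)
E
```

```text
0.03778784091714624 7.816200256347656
now [0.5957 0.0107 0.1493] yaw 26.3 dist 0.2878 turn [-0.07 -0.06  0.03]
[0.1755, 0.0396, -0.0003] [-0.0001, -0.0, 0.0]
[0.1755, 0.0396, -0.0003] [-0.0001, -0.0, 0.0]
[0.1755, 0.0396, -0.0003] [-0.0001, -0.0, 0.0]
[0.1755, 0.0396, -0.0003] [-0.0001, -0.0, 0.0]
[0.1755, 0.0396, -0.0004] [-0.0001, -0.0, 0.0]
[0.1755, 0.0396, -0.0004] [-0.0001, -0.0, 0.0]
[0.1755, 0.0396, -0.0004] [-0.0001, -0.0, 0.0]
[0.1755, 0.0396, -0.0004] [-0.0001, -0.0, 0.0]
```

View pics/w9.png

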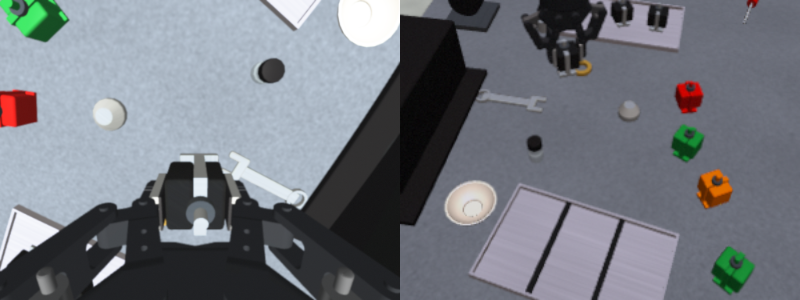

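The held B is upright at (198,195). The side half shows A and C standing in the plain tray and the bystanders in place. Next I'll carry B to the middle bay of the ribbed tray.

>>> apply_moves:
  steps:
    - [[0.056,0.013,0],[0,0,0],0.44]
    - [[0.112,0.025,0],[0,0,0],0.44]
    - [[0.154,0.035,0],[0,0,0],0.44]
    - [[0.183,0.041,0],[0,0,0],0.44]
    - [[0.183,0.041,0],[0,0,0],0.44]
    - [[0.183,0.041,0],[0,0,0],0.44]
    - [[0.168,0.038,0],[0,0,0],0.44]
    - [[0.14,0.032,0],[0,0,0],0.44]

```text
clock: 25.32
eef_pos: [0.5368, 0.2483, 0.1486]
tool_rot: [0.527, 0.85, -0.001, -0.001]
ft_force: [0.6, 0.3, -2.1]
grip_width: 0.0377
grasp_force: 7.8
```

>>> apply_moves:
  steps:
    - [[0.113,0.025,0],[0,0,0],0.44]
    - [[0.07,0.016,0],[0,0,0],0.44]
    - [[0.042,0.01,0],[0,0,0],0.44]
    - [[0,0,0],[0,0,0],0.44]
    - [[0,0,0],[0,0,0],0.44]
    - [[0,0,0],[0,0,0],0.44]
    - [[0,0,0],[0,0,0],0.44]
    - [[0,0,0],[0,0,0],0.44]

```text
clock: 25.98
eef_pos: [0.5291, 0.289, 0.1508]
tool_rot: [0.528, 0.849, -0.0, 0.0]
ft_force: [-0.3, -0.2, -2.4]
grip_width: 0.0377
grasp_force: 7.8
```

```bash
python3 - <<'E'
from h import *
o,c,p,d,W=wrist("w10");print(o["eef_pos"],o["grip_width"],o["grasp_force"])
# dark ribs on the tray, seen between the tray's rows
g=p.max(2);m=(g<80)&(W[...,2]<.02)&(W[...,2]>-.005)&(abs(W[...,0]-.53)<.08)&(W[...,1]>.25)&(W[...,1]<.38)&(d>0)
k,l,s,_=cv2.connectedComponentsWithStats(m.astype(np.uint8))
for i in range(1,k):
    if s[i,4]>60: f=W[l==i];print(s[i,4],f.mean(0).round(4),cv2.fitLine(f[:,:2].astype(np.float32),2,0,.01,.01).ravel().round(3))
cv2.imwrite("pics/w10.png",p[:,:,::-1])
E
```

```text
[0.52905276 0.28900201 0.15080052] 0.037663872565926404 7.821417152881622
729 [0.4862 0.3141 0.0098] [0.184 0.983 0.486 0.314]
525 [0.5776 0.3181 0.0097] [0.183 0.983 0.578 0.318]
```

View pics/w10.png

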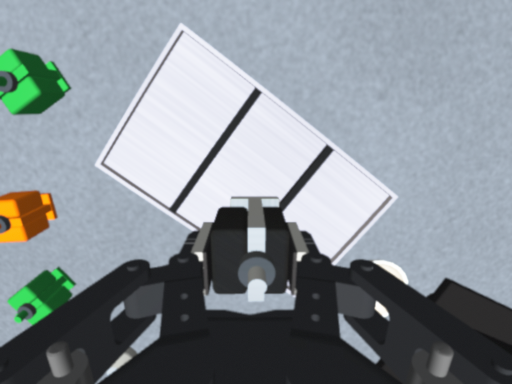

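Ribs run (258,92)-(175,210) and (328,150)-(282,205), and the held mount is over the middle bay. The measured midline at this y is x = 0.527, so I'll descend there.

>>> apply_moves:
  steps:
    - [[0,-0.006,0.04],[0,0,0],0.44]
    - [[0,-0.004,0.08],[0,0,0],0.44]
    - [[0,0,0.11],[0,0,0],0.44]
    - [[0,0,0.11],[0,0,0],0.44]
    - [[0,0,0.09],[0,0,0],0.44]
    - [[0,0,0.06],[0,0,0],0.44]
    - [[0,0,0.03],[0,0,0],0.44]
    - [[0,0,0],[0,0,0],0.44]

```text
clock: 26.7
eef_pos: [0.5255, 0.2884, 0.0446]
tool_rot: [0.528, 0.849, -0.002, -0.001]
ft_force: [-0.2, -0.0, -2.1]
grip_width: 0.0376
grasp_force: 7.8
```

>>> apply_moves:
  steps:
    - [[0,0,0.006],[0,0,0],0.44]
    - [[0,0,0.006],[0,0,0],0.44]
    - [[0,0,0.005],[0,0,0],0.44]
    - [[0,0,0.003],[0,0,0],0.44]
    - [[0,0,0],[0,0,0],0.44]
    - [[0,0,0],[0,0,0],0.44]
    - [[0,0,0],[0,0,0],0.44]
    - [[0,0,0],[0,0,0],0.44]

```text
clock: 27.37
eef_pos: [0.5268, 0.2894, 0.0429]
tool_rot: [0.528, 0.849, 0.0, 0.0]
ft_force: [-0.2, 0.7, -2.6]
grip_width: 0.0373
grasp_force: 7.8
```

>>> apply_moves:
  steps:
    - [[0,0,0.006],[0,0,0],0.44]
    - [[0,0,0.005],[0,0,0],0.44]
    - [[0,0,0.004],[0,0,0],0.44]
    - [[0,0,0.003],[0,0,0],0.44]
    - [[0,0,0.002],[0,0,0],0.44]
    - [[0,0,0],[0,0,0],0.44]
    - [[0,0,0],[0,0,0],0.44]
    - [[0,0,0],[0,0,0],0.44]

```text
clock: 28.03
eef_pos: [0.5266, 0.2893, 0.0393]
tool_rot: [0.528, 0.849, 0.0, 0.0]
ft_force: [-3.5, -1.1, 5.9]
grip_width: 0.0373
grasp_force: 9.5
```

Floor contact. I'll release slowly and then rise.

>>> apply_moves:
  steps:
    - [[0,0,0],[0,0,0],0.45]
    - [[0,0,0],[0,0,0],0.46]
    - [[0,0,0],[0,0,0],0.47]
    - [[0,0,0],[0,0,0],0.48]
    - [[0,0,0],[0,0,0],0.49]
    - [[0,0,0],[0,0,0],0.5]
    - [[0,0,0],[0,0,0],0.51]
    - [[0,0,0],[0,0,0],0.53]

```text
clock: 28.7
eef_pos: [0.5267, 0.2894, 0.0384]
tool_rot: [0.528, 0.85, -0.0, -0.0]
ft_force: [1.3, 1.0, -0.2]
grip_width: 0.045
grasp_force: 0.5
```

>>> apply_moves:
  steps:
    - [[0,0,0],[0,0,0],0.58]
    - [[0,0,0],[0,0,0],0.65]
    - [[0,0,0],[0,0,0],0.7]
    - [[0,0,0],[0,0,0],0.7]
    - [[0,0,-0.04],[0,0,0],0.7]
    - [[0,0,-0.08],[0,0,0],0.7]
    - [[0,0,-0.1],[0,0,0],0.7]
    - [[0,0,-0.12],[0,0,0],0.7]

```text
clock: 29.37
eef_pos: [0.5258, 0.2889, 0.1067]
tool_rot: [0.528, 0.85, -0.001, -0.001]
ft_force: [-1.2, 0.1, -1.0]
grip_width: 0.0601
grasp_force: 0.0
```

>>> apply_moves:
  steps:
    - [[0,0,-0.12],[0,0,0],0.7]
    - [[0,0,-0.12],[0,0,0],0.7]
    - [[0,0,-0.08],[0,0,0],0.7]
    - [[0,0,-0.04],[0,0,0],0.7]
    - [[0,0,0],[0,0,0],0.7]
    - [[0,0,0],[0,0,0],0.7]
    - [[0,0,0],[0,0,0],0.7]
    - [[0,0,0],[0,0,0],0.7]

```text
clock: 30.03
eef_pos: [0.5258, 0.2889, 0.1769]
tool_rot: [0.528, 0.85, -0.001, -0.001]
ft_force: [0.5, -0.8, 0.6]
grip_width: 0.0599
grasp_force: 0.0
```

```bash
python3 - <<'E'
from h import *
o,c,p,d,W=wrist("w11");print(o["eef_pos"],o["clock"],o["ft_force"]);mounts(W,d,[(.527,.289)])
q,e=camera("side");cv2.imwrite("pics/w11.png",np.hstack([cv2.resize(p[:,:,::-1],(400,300)),cv2.resize(q[:,:,::-1],(400,300))]))
E
```

```text
[0.5258374  0.28891606 0.17692722] 30.0333 [ 0.46072276 -0.77780347  0.64025659]
(0.527, 0.289) ((528.5846557617188, 289.212890625), (43.94477844238281, 40.079715728759766), 25.542110443115234) stud [0.5285 0.29   0.0624]
```

View pics/w11.png

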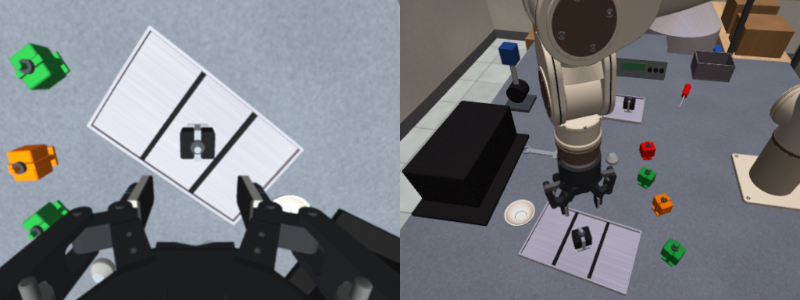

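B stands upright in the middle bay at (197,143), clear of both ribs, and the arm is clear. I'm handing the job in.

```bash
python3 -c "
from workcell import bot
print(bot.job_done())"
```

```text
the job is handed in; nothing more can be done
None
```

I handed the job in at about 30 s: mount B felt springy and stands in the ribbed tray's middle bay, and A and C felt hard and stand in the plain tray; the hand-in gave no verdict.

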